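# Prime the bench hand pump, then open its outlet

### The arm

A 6-joint arm with a two-finger parallel gripper is mounted at the origin on a cart in front of the work surface, level with it; the furniture and walls round the work are solid. World frame = base frame: x ahead of the robot, y to its left, z up, the work surface at z = 0. Lengths are in m, angles in degrees, forces in N, time in s.
With the tool pointing down it reaches from about 0.375 to 0.975 m from the base axis. Payload 3.8 kg.
Tool frame: the origin (TCP) lies on the centre line of the jaws, within the pads' length; the fingertips stand 22 mm ahead of it and the grasp point (between the pads) lies 3 mm ahead of it; z points along the fingers, y is the direction in which the jaws open and shut (so a half turn about z gives the same grasp; the last joint's range is limited). The gripper opens to 85 mm and grips with 20 to 120 N. Pads are 22 mm wide; open, the fingers measure 114 mm over their backs; the gripper's body (76 mm by 85 mm) begins 54 mm behind the grasp point. The pads swing forward as they close: fully open they stand 13 mm farther back than shut.
Start: joints at [-77.974, 15.12, 91.902, -0, 72.978, -2.114], TCP at [0.165, -0.655, 0.253] pointing down, gripper open.
Joint ranges: [-150.88, 150.88], [-54.13, 125.18], [17.81, 147.31], [-75.09, 255.09], [0, 152.58], [-146.25, 146.25]. Speed limits (degrees/s): [147.25, 147.25, 180, 180, 180, 180].

### API

Orientations are given as [roll, pitch, yaw] about the fixed x, y, z axes, in that order (R = Rz(yaw) Ry(pitch) Rx(roll)).
In Python, from station import arm, vision gives the robot as it stands.
- The arm moves only by the shell command python3 -m pendant 'ROWS' [OPENING]. ROWS is JSON, a list that holds one entry, the list of rows, each a list of 4 numbers: the shift along the tool's x, y, z in m, then the turn about the tool's z in degrees. In form: [[[tx, ty, tz, yaw], ...]]. A call has 1 to 8 rows; each row shifts and turns the commanded pose from where the row before left it, along the tool's axes as they then stand; what a row does not reach is not made up. A row lasts 1/10 s, in which the tool goes at most 50 mm and 8.59 degrees, less where a joint would pass 70% of its speed; a pose out of reach is approached as far as the arm can. A call with a gripper value outside its range is refused whole. OPENING is the opening in per cent of the stroke, from 0 (shut) to 100 (fully open), set as the call begins (- or left out, the last holds). The fingers move at their own pace and stop on an object; the grip force is fixed at half the most. Time passes only in rows, so rows that do not move let the fingers close. It gives the time, the measured TCP pose, the force and the opening at its end, in the units of the state.
- arm.sense(): the state, without advancing time (a new reading comes with each control period).
- vision.camera(name): name is "side" or "top" or "wrist"; returns the picture (420x560x3 uint8, blue, green, red); there is no depth.
- vision.calibration(name): a dict with "mtx" (3x3 intrinsics, pixels), "dist" ([k1, k2, p1, p2, k3] as OpenCV has them; the pictures are not rectified), "world_from_camera" (4x4, takes a point from camera to world coordinates). Camera axes: x right, y up, looking along -z (the intrinsics and any distortion apply to the point x, -y, -z); pixel columns grow to the right and rows downward; lengths in m; the calibration is good to about 2 mm. A picture is of the moment at which its call begins: read the wrist's pose just before it. calibration takes no time and is no camera call; for the wrist camera it gives the pose at the moment of the call.
- arm.finish_job(): hands the job in, once; it reports no verdict.
Trained networks look in the newest picture that a camera, given by its name, has taken for a name from the list of things; names that differ only in an ending like _2 or _b are one class to them, and where a whole thing is asked for, a point or a joint stands for the part that bears it (a point fixed in the world has none). Each returns a list of dicts, best first, with "score" (0 to 1); they miss things now and then, are a little off and sometimes report something else, mostly with a low value. They report only what shows in the picture. A call takes as long as a camera call. They do not tell look-alikes from the thing itself.
- vision.find_in(camera, target): "extent" ([left, top, right, bottom] in pixels, round what is visible of it).
- vision.regions_of(camera, target): "pixels" (420x560 bool, what is visible of it) and "extent" ([left, top, right, bottom] in pixels, round what is visible of it).
The state is a dict: "clock": time; "qpos": joint angles; "joint_vel": joint speeds; "effort": joint torques, N m; "position": TCP position; "ee_rot": TCP orientation; "contact_force": force on the tool from outside, world axes, zero at the start; "torque": the same for the moment, N m; "finger_gap": finger opening in m.
Only numpy, scipy, OpenCV 4.12 (cv2) and the standard library are available. Lean on these libraries where they do the work, as an engineer would, in place of code of your own. Each camera call takes 0.05 s, during which the arm holds its last target.

### The job

Prime the hand pump on the bench: with the fingertips push its big round plunger button fully down and let it spring fully back up, again and again, until the slim indicator pin beside it stands fully out of its collar. Only then push the outlet lever round to its stop, so that it lies in line with the outlet spigot. Pick nothing up, do not touch the indicator pin, and leave the bottles and the weight standing round the pump where they are.

Things in the scene. Friction and masses are not known exactly. Their poses are not given: they have to be found in the camera images.
- pump: Hand pump fixed to the bench; base plate 120 (x) x 250 (y) x 10 mm, origin at the centre of its underside, -x its front, yaw up to 0.3. All at x = 0: plunger on a 76 mm high barrel at y = -60 mm; indicator pin at y = 20 mm, its collar's top at z = 70 mm; outlet lever at y = 85 mm, on a grey block 46 mm deep, 60 high; brass spigot to +y, z = 40 mm, ends at y = 138 mm.
- plunger_top (a point): Centre of the top of the plunger: a black low-domed round button, 88 mm in diameter and 20 mm thick, on an 18 mm stem. 135 mm above the bench at rest; moves straight down.
- pump_plunger (a joint): Travel of the plunger in m: 0 = up at rest, 0.014 = pressed to its stop. A spring returns it: 5 N at rest, 11 N at the stop. The pin moves on the way up only: each full stroke raises it one 8 mm notch (the first one up to 14 mm), strokes under 8 mm do nothing.
- pin_top (a point): Top of the indicator pin: a steel pin 11 mm thick with a 15 mm head. Its top stands 75 mm above the bench when in, 115 mm when fully out; when it is fully out a thinner 7 mm neck shows below the shank.
- pump_pin (a joint): How far the indicator pin stands out in m: 0 = in, 0.040 = fully out. It starts at 0 to 0.016 and stays where it is between strokes; further strokes once it is fully out do no harm.
- pump_lever (a joint): Angle of the outlet lever in rad about a vertical axis: 0 = shut, pointing to the pump's front (-x) (starts at 0 to 0.15); 1.571 = open at its stop, pointing to the pump's +y, in line with the spigot. Seen from above it turns clockwise. It stays where it is left; it takes about 1.5 N at its knob.
- lever_axis (a point): Point on the lever's axis of rotation, 78 mm above the bench.
- lever_knob (a point): Centre of the upright black knob at the lever's free end, 16 mm in diameter, from 67 to 89 mm above the bench; 62 mm from the axis. The lever between is a flat steel bar 12 mm wide, 70 to 76 mm above the bench.
- oil_bottle: Small dark bottle, 35 mm in diameter, 70 mm high, loose; origin at the centre of its underside. Must stay.
- weight: Steel check weight, 29 mm in diameter, 50 mm high, loose; origin at the centre of its underside. Must stay.
- water_bottle: White bottle, 50 mm in diameter, 100 mm high, loose; origin at the centre of its underside. Must stay.
Mind the look-alikes: they are no part of the job. Leave any yellow look-alike of the oil_bottle alone.

How it is judged (in metres and radians):
On the way, in this order (a step that is already met when the one before it is completed fails the run):
1. the plunger is pressed down to its stop, the lever still shut (value of joint pump_plunger above 0.011 m and value of joint pump_lever below 0.3 rad).
2. the pin stands fully out and the plunger is back up, the lever still shut (value of joint pump_pin above 0.037 m and value of joint pump_plunger below 0.003 m and value of joint pump_lever below 0.3 rad), for 0.1 s.
3. the lever is pushed round to open (value of joint pump_lever above 1.4 rad), for 0.1 s.
At the end, for the whole second after the job is handed in: The indicator pin stands at least 37 mm out (of 40), the plunger is back up within 3 mm, the lever is open within 10 degrees of its stop, and the two bottles and the weight stand upright within 20 mm of where they were (value of joint pump_pin above 0.037 m and value of joint pump_plunger below 0.003 m and value of joint pump_lever above 1.4 rad and distance of each of oil_bottle, weight, water_bottle from where it was at the start of the episode below 0.02 m and angle between each of oil_bottle, weight, water_bottle's own z axis and vertical below 0.2 rad); the robot touches nothing.
It fails at once if the indicator pin is touched by the robot (contact force between any of the fingers, the arm and pump_pin above 1 N).
It fails at once if the lever is turned by more than about 20 degrees before the pin is fully out (value of joint pump_lever above 0.35 rad and value of joint pump_pin below 0.037 m).
It fails at once if a bystander is lifted, shifted more than 20 mm or tipped (distance of any of oil_bottle, weight, water_bottle from where it was at the start of the episode above 0.02 m or angle between any of oil_bottle, weight, water_bottle's own z axis and vertical above 0.35 rad).
It also fails if it takes over 48 s, if anything falls off the work surface, if the arm or the gripper's body presses on something with over 40 N, if the wrist force passes 120 N, or if a joint passes its speed limit or range.

## Working session

There is one attempt and no reset: what is moved stays moved. The work goes in short steps, Python scripts to look and compute and a shell command to move; the robot and the scene stay as the last step left them, time stands still between calls to the robot, and variables do not carry over. Pictures are saved under pics/ and viewed, and the job is handed in when it is done.

```bash
ls; mkdir -p pics; python3 - <<'E'
from station import arm, vision
import cv2,json
s=arm.sense(); print(s)
for n in("side","top","wrist"):
    im=vision.camera(n); cv2.imwrite(f"pics/{n}0.png",im)
    c=vision.calibration(n); print(n,c)
E
```

```text
pics
{'clock': 0.0, 'qpos': array([-7.79744192e+01,  1.51719045e+01,  9.19827750e+01, -2.63336417e-03,
        7.29786998e+01, -2.11320942e+00]), 'joint_vel': array([ 0.05370356,  0.04468698, -0.00394897,  0.00501237, -0.07961978,
       -0.04412714]), 'effort': array([-6.95689450e-04, -5.15114701e+01, -3.67313683e+01, -9.58295391e-05,
        1.30790519e-02, -1.25012960e-05]), 'position': array([ 0.16473268, -0.65386581,  0.25191536]), 'ee_rot': array([-1.79866619e+02, -2.40373780e-03,  1.41395612e+01]), 'contact_force': array([ 1.31352444, -0.09817008, -0.55897725]), 'torque': array([ 0.03794007, -0.01805198, -0.03331902]), 'finger_gap': 0.08542263329203156}
side {'mtx': array([[489.19316671,   0.        , 275.00520892],
       [  0.        , 489.19316671, 211.96700821],
       [  0.        ,   0.        ,   1.        ]]), 'dist': array([-0.05552684,  0.        ,  0.        ,  0.        ,  0.        ]), 'world_from_camera': array([[-0.9775245 ,  0.11616493, -0.17593058,  0.37340651],
       [-0.21064726, -0.50422324,  0.8374883 ,  0.90135546],
       [ 0.00857848,  0.85572462,  0.5
[... 510 characters left out ...]
.86924262e-02],
       [-2.98407491e-03,  1.25793600e-01,  9.92051947e-01,
         1.24184795e+00],
       [ 0.00000000e+00,  0.00000000e+00,  0.00000000e+00,
         1.00000000e+00]])}
wrist {'mtx': array([[371.65822809,   0.        , 278.16783399],
       [  0.        , 371.65822809, 205.57323175],
       [  0.        ,   0.        ,   1.        ]]), 'dist': array([-0.0602245,  0.       ,  0.       ,  0.       ,  0.       ]), 'world_from_camera': array([[ 0.24349881,  0.93633894,  0.25293818,  0.22855799],
       [-0.9698993 ,  0.23558859,  0.06159036, -0.63813414],
       [-0.0019199 , -0.26032174,  0.96552002,  0.37362317],
       [ 0.        ,  0.        ,  0.        ,  1.        ]])}
```

View pics/side0.png

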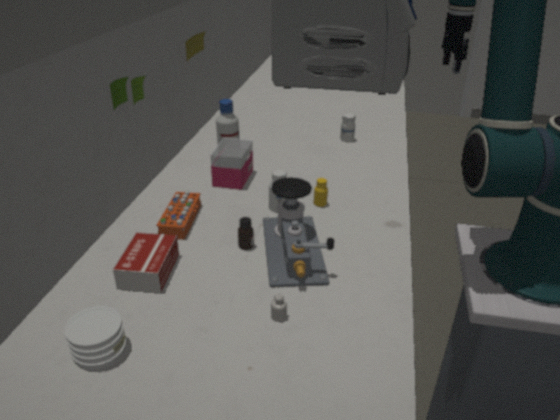

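View pics/top0.png

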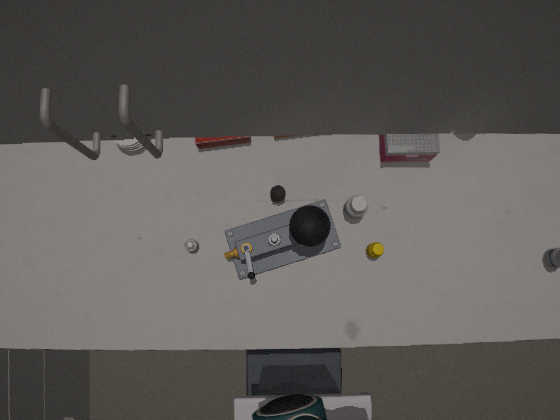

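```bash
python3 - <<'E'
from station import arm, vision
for n in("side","top"):
    for t in ("pump","plunger_top","pin_top","lever_knob","oil_bottle","weight","water_bottle"):
        print(n,t,[(round(d['score'],2),[int(x) for x in d['extent']]) for d in vision.find_in(n,t)][:3])
print(arm.sense()['clock'])
E
```

```text
side pump [(0.56, [263, 178, 335, 287])]
side plunger_top [(0.72, [272, 172, 309, 201])]
side pin_top [(0.49, [291, 218, 301, 229]), (0.43, [237, 214, 254, 250])]
side lever_knob [(0.74, [237, 214, 255, 249]), (0.64, [293, 236, 334, 249])]
side oil_bottle [(0.64, [234, 215, 255, 251]), (0.57, [311, 176, 325, 203]), (0.23, [273, 174, 311, 203])]
side weight [(0.77, [271, 294, 287, 320]), (0.22, [293, 236, 336, 250])]
side water_bottle [(0.92, [268, 168, 284, 214])]
top pump [(0.69, [223, 202, 340, 279])]
top plunger_top [(0.59, [288, 203, 331, 245])]
top pin_top []
top lever_knob []
top oil_bottle [(0.62, [270, 183, 286, 206]), (0.56, [363, 240, 384, 256])]
top weight [(0.42, [184, 241, 199, 252])]
top water_bottle [(0.78, [343, 195, 367, 220])]
0.85
```

The side view shows the pump at about (293,235): plunger at (291,187), pin at (295,226) and knob at (330,244). The top view puts the plunger at (310,226), pin at (274,240), lever axis at (247,248) and knob at (251,275). Bystanders in the top view are the dark oil bottle (278,194), white bottle (357,206) and weight (191,245). The yellow bottle (376,249) is a look-alike.

```bash
cat > h.py <<'E'
import numpy as np, cv2
from station import arm, vision
def ray(n,u,v,c=None):
    c=c or vision.calibration(n)
    p=cv2.undistortPoints(np.array([[[u,v]]],float),c['mtx'],c['dist'])[0,0]
    T=c['world_from_camera']; d=T[:3,:3]@np.array([p[0],-p[1],-1]); return T[:3,3],d
def atz(n,u,v,z,c=None):
    o,d=ray(n,u,v,c); return o+d*(z-o[2])/d[2]
def proj(n,P,c=None):
    c=c or vision.calibration(n); T=c['world_from_camera']
    q=np.linalg.inv(T)@np.append(P,1); q=np.array([[q[0],-q[1],-q[2]]])
    return cv2.projectPoints(q,np.zeros(3),np.zeros(3),c['mtx'],c['dist'])[0].ravel()
E
python3 - <<'E'
from h import *
r=vision.regions_of("top","plunger_top"); 
if r:
    m=r[0]['pixels'];ys,xs=np.nonzero(m);print(r[0]['score'],xs.mean(),ys.mean(),len(xs),2*(len(xs)/np.pi)**.5)
    print('plunger',atz("top",xs.mean(),ys.mean(),.127))
for n,u,v,z in(("pin",274,239.5,.08),("axis",247,248,.078),("knob",251.5,275,.089)):print(n,atz("top",u,v,z))
print("side plunger",atz("side",291,187,.127),"pin",atz("side",295,225,.08),"knob",atz("side",331,244,.078))
for n,e,h in(("oil",(270,183,286,206),.035),("water",(343,195,367,220),.05),("wt",(184,241,199,252),.025),):print(n,atz("top",(e[0]+e[2])/2,(e[1]+e[3])/2,h))
print("side base oil",atz("side",245,245,0),"wt",atz("side",279,315,0),"water",atz("side",278,206,0))
im=cv2.imread("pics/top0.png")[170:310,170:400];cv2.imwrite("pics/topc.png",cv2.resize(im,None,fx=3.4,fy=3.4,interpolation=cv2.INTER_CUBIC))
im=cv2.imread("pics/side0.png")[160:330,220:350];cv2.imwrite("pics/sidec.png",cv2.resize(im,None,fx=3.5,fy=3.5,interpolation=cv2.INTER_CUBIC))
E
```

```text
pin [0.50668605 0.05801233 0.08      ]
axis [0.48912165 0.11788921 0.078     ]
knob [0.42938015 0.10816063 0.089     ]
side plunger [ 0.53052638 -0.01071489  0.127     ] pin [0.50712206 0.06342845 0.08      ] knob [0.42704373 0.11221239 0.078     ]
oil [0.61486151 0.04731969 0.035     ]
water [ 0.57905763 -0.12794443  0.05      ]
wt [0.49852283 0.24968512 0.025     ]
side base oil [0.62030258 0.04559837 0.        ] wt [0.50145044 0.24707654 0.        ] water [ 0.58410637 -0.13752746  0.        ]
```

View pics/topc.png

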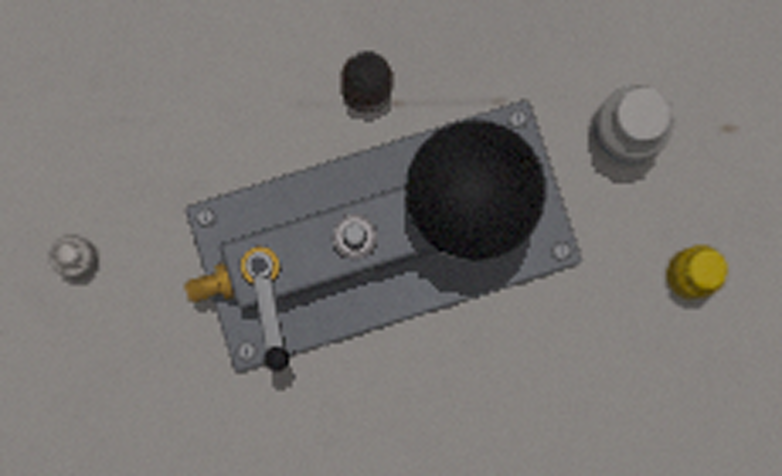

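View pics/sidec.png

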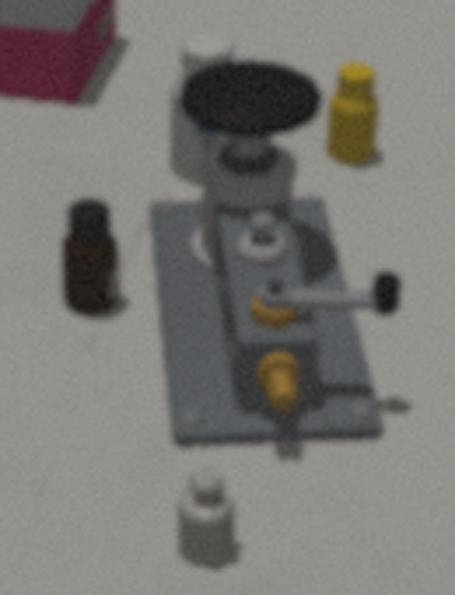

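```bash
cat > fit.py <<'E'
from h import *
from scipy.optimize import least_squares
T=lambda a,b:("top",170+a/3.4,170+b/3.4); S=lambda a,b:("side",220+a/3.5,160+b/3.5)
obs=[(T(475,190),(0,-.06,.123)),(T(188,205),(.06,.125,.01)),(T(527,100),(.06,-.125,.01)),(T(580,262),(-.06,-.125,.01)),(T(237,372),(-.06,.125,.01)),
(T(260,263),(0,.085,.078)),(S(251,99),(0,-.06,.123)),(S(178,438),(.06,.125,.01)),(S(381,434),(-.06,.125,.01)),(S(152,203),(.06,-.125,.01))]
cs={n:vision.calibration(n) for n in("top","side")}
W=lambda p,l:np.array([p[0]+np.cos(p[2])*l[0]-np.sin(p[2])*l[1],p[1]+np.sin(p[2])*l[0]+np.cos(p[2])*l[1],l[2]])
f=lambda p:np.concatenate([proj(o[0],W(p,l),cs[o[0]])-o[1:] for o,l in obs])
r=least_squares(f,[.5,.05,.2],loss='soft_l1');p=r.x
print(p,np.degrees(p[2]));print(f(p).reshape(-1,2).round(1))
for n,l in(("plunger",(0,-.06,.135)),("pin",(0,.02,.08)),("axis",(0,.085,.078)),("knob0",(-.062,.085,.078)),("knobend",(0,.147,.078))):print(n,W(p,l).round(4))
k=atz("top",251.5,275,.089);d=k-W(p,(0,.085,.089));print("knob ang",np.hypot(*d[:2]),np.degrees(np.arctan2(d[1],d[0])),k)
E
python3 fit.py
```

```text
[0.51346593 0.03915521 0.28452049] 16.30182324233263
[[-0.2  0.2]
 [-1.5  0.2]
 [ 0.2 -0.3]
 [ 0.4  0.5]
 [-1.1  0.2]
 [-0.8  0.4]
 [-0.  -1.3]
 [-1.7 -1.4]
 [ 1.2 -2.7]
 [-0.8 -1.4]]
plunger [ 0.5303 -0.0184  0.135 ]
pin [0.5079 0.0584 0.08  ]
axis [0.4896 0.1207 0.078 ]
knob0 [0.4301 0.1033 0.078 ]
knobend [0.4722 0.1802 0.078 ]
knob ang 0.061525777364692724 -168.20428087616386 [0.42938015 0.10816063 0.089     ]
```

Both cameras agree to within about 2 px. The plunger is at (0.530, -0.017) and the pump yaw is 16.3°. The lever sits about 4.5° off shut with the knob at (0.429, 0.108).

Possible confusions:
- **Plunger:** the oil bottle's dark cap at top (278,194), or the lever's knob at (251,275). The real button is the big black disc at (310,226), confirmed in the crop.
- **Oil bottle:** the yellow bottle at (376,249) is not it.

Next I close the fingers and approach.

```bash
python3 -m pendant '[[[0.032,-0.033,0,0],[0.032,-0.033,0,0],[0.032,-0.033,0,0],[0.032,-0.033,0,0],[0.032,-0.033,0,0],[0.032,-0.033,0,0],[0.032,-0.033,0,0],[0.032,-0.033,0,0]]]' 0; python3 -m pendant '[[[0.032,-0.033,0,0],[0.032,-0.033,0,0],[0.032,-0.033,0,0],[0.032,-0.033,0,0],[0.032,-0.033,0,0],[0.032,-0.033,0,0],[0.02,-0.02,0,-2.16],[0,0,0,0]]]'
```

```text
clock: 1.7
position: [0.3493, -0.3344, 0.2536]
ee_rot: [180.0, -0.0, 14.1]
contact_force: [1.1, -0.4, 0.5]
finger_gap: 0.0
clock: 2.5
position: [0.5025, -0.0699, 0.2535]
ee_rot: [-180.0, -0.1, 16.6]
contact_force: [-0.3, 0.4, -0.1]
finger_gap: -0.0
```

```bash
python3 -m pendant '[[[0.021,-0.0215,0,0],[0.021,-0.0215,0,0],[0,0,0.02,0],[0,0,0.02,0],[0,0,0.01,0],[0,0,0,0]]]'; python3 - <<'E'
from h import *
im=vision.camera("side");cv2.imwrite("pics/side1.png",im[100:330,170:430].repeat(2,0).repeat(2,1))
im=vision.camera("wrist");cv2.imwrite("pics/w1.png",im)
E
```

```text
clock: 3.1
position: [0.5276, -0.0203, 0.2014]
ee_rot: [-179.9, 0.2, 16.3]
contact_force: [-0.1, -0.5, 0.7]
finger_gap: -0.0002
```

View pics/side1.png

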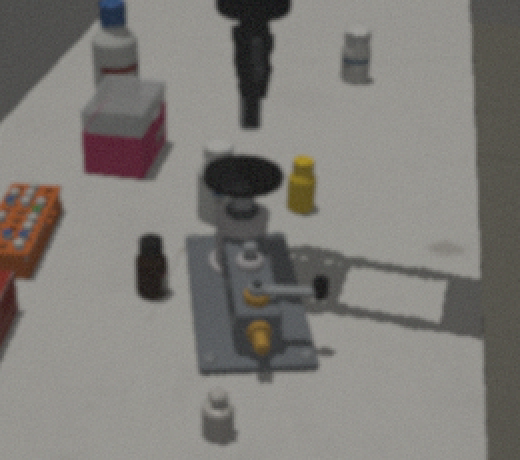

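View pics/w1.png

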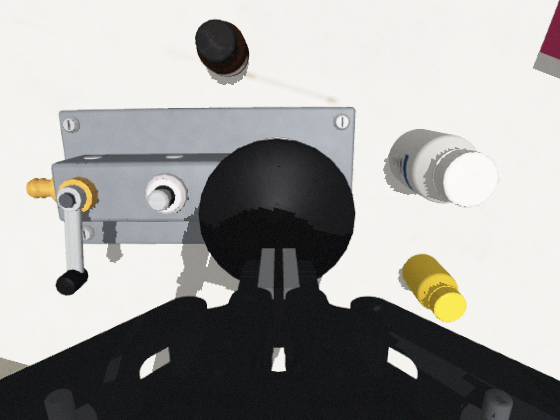

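The wrist view shows the fingertips lined up with the plunger, which is centred at (278,210), and the side view agrees. The pin at (160,195) is well clear. I'll make the first press in small steps and watch the force.

```bash
python3 -m pendant '[[[0,0,0.02,0],[0,0,0.02,0],[0,0,0.01,0],[0,0,0.005,0],[0,0,0.002,0],[0,0,0,0]]]'; python3 -m pendant '[[[0,0,0.002,0],[0,0,0.001,0],[0,0,0,0],[0,0,0,0]]]'
```

```text
clock: 3.8
position: [0.5294, -0.0202, 0.1481]
ee_rot: [180.0, 0.0, 16.3]
contact_force: [-4.9, -1.4, 7.6]
finger_gap: -0.0
clock: 4.2
position: [0.5294, -0.0202, 0.1455]
ee_rot: [180.0, -0.0, 16.3]
contact_force: [-4.5, -1.4, 8.4]
finger_gap: -0.0001
```

```bash
python3 -m pendant '[[[0,0,0.002,0],[0,0,0.002,0],[0,0,0,0],[0,0,0,0]]]';python3 -m pendant '[[[0,0,0.002,0],[0,0,0.002,0],[0,0,0,0],[0,0,0,0]]]'
```

```text
clock: 4.6
position: [0.5295, -0.0202, 0.1429]
ee_rot: [180.0, -0.0, 16.3]
contact_force: [-8.1, -0.8, 15.7]
finger_gap: -0.0003
clock: 5.0
position: [0.5297, -0.0202, 0.1427]
ee_rot: [179.9, -0.0, 16.3]
contact_force: [-19.3, -0.4, 37.7]
finger_gap: 0.0001
```

```bash
python3 -m pendant '[[[0,0,-0.012,0],[0,0,-0.015,0],[0,0,-0.005,0],[0,0,0,0],[0,0,0,0]]]'; python3 - <<'E'
from h import *
im=vision.camera("wrist");cv2.imwrite("pics/w2.png",im)
E
```

```text
clock: 5.5
position: [0.5291, -0.0198, 0.1669]
ee_rot: [-180.0, 0.0, 16.3]
contact_force: [0.8, 1.2, 0.6]
finger_gap: -0.0001
```

View pics/w2.png

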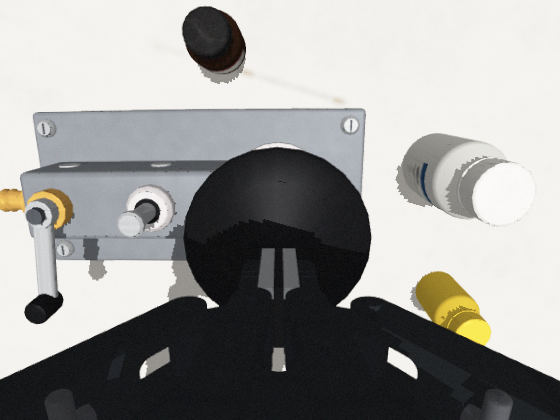

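The wrist view shows the pin risen, with its head at (132,222) on a longer shank. Now repeated full strokes.

```bash
python3 -m pendant '[[[0,0,0.014,0],[0,0,0.015,0],[0,0,0,0],[0,0,0,0]]]'; python3 -m pendant '[[[0,0,-0.014,0],[0,0,-0.015,0],[0,0,0,0],[0,0,0,0]]]'; python3 - <<'E'
from h import *
im=vision.camera("wrist");cv2.imwrite("pics/w3.png",im[100:320,0:400])
E
python3 -m pendant '[[[0,0,0.014,0],[0,0,0.015,0],[0,0,0,0],[0,0,0,0]]]'; python3 -m pendant '[[[0,0,-0.014,0],[0,0,-0.015,0],[0,0,0,0],[0,0,0,0]]]'; python3 - <<'E'
from h import *
im=vision.camera("wrist");cv2.imwrite("pics/w4.png",im[100:320,0:400])
im=vision.camera("side");cv2.imwrite("pics/side4.png",im[160:300,230:350].repeat(4,0).repeat(4,1))
E
```

```text
clock: 5.95
position: [0.5308, -0.02, 0.1428]
ee_rot: [179.9, -0.1, 16.3]
contact_force: [-10.3, 0.1, 32.1]
finger_gap: -0.0004
clock: 6.35
position: [0.5286, -0.0197, 0.1662]
ee_rot: [-180.0, 0.1, 16.3]
contact_force: [0.5, 0.4, 0.1]
finger_gap: 0.0005
clock: 6.8
position: [0.5304, -0.0199, 0.1428]
ee_rot: [180.0, -0.1, 16.3]
contact_force: [-13.1, 1.5, 34.7]
finger_gap: -0.0003
clock: 7.2
position: [0.5286, -0.0197, 0.1661]
ee_rot: [-180.0, 0.1, 16.3]
contact_force: [0.8, -0.6, -0.1]
finger_gap: 0.0001
```

View pics/w4.png

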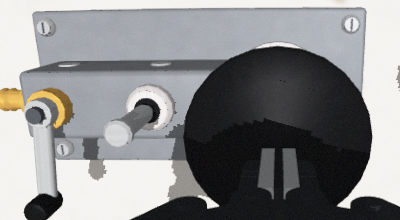

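View pics/side4.png

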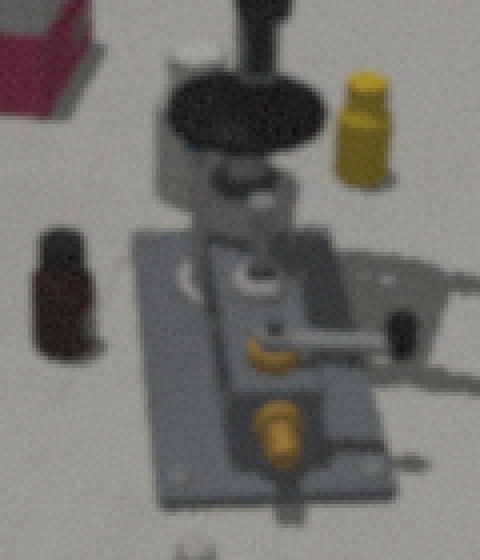

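The pin is rising notch by notch: its head is at (118,232) in the full wrist frame and no thin neck shows yet. I'll do two more strokes.

```bash
for i in 1; do :; done; python3 -m pendant '[[[0,0,0.014,0],[0,0,0.015,0],[0,0,0,0],[0,0,0,0]]]'; python3 -m pendant '[[[0,0,-0.014,0],[0,0,-0.015,0],[0,0,0,0],[0,0,0,0]]]'; 
python3 -m pendant '[[[0,0,0.014,0],[0,0,0.015,0],[0,0,0,0],[0,0,0,0]]]'; python3 -m pendant '[[[0,0,-0.014,0],[0,0,-0.015,0],[0,0,0,0],[0,0,0,0]]]'; python3 - <<'E'
from h import *
im=vision.camera("wrist");cv2.imwrite("pics/w5.png",im[100:320,0:300].repeat(2,0).repeat(2,1))
im=vision.camera("side");cv2.imwrite("pics/side5.png",im[160:300,230:350].repeat(4,0).repeat(4,1))
E
```

```text
clock: 7.7
position: [0.5305, -0.0199, 0.1428]
ee_rot: [179.9, -0.1, 16.3]
contact_force: [-10.1, 0.6, 31.7]
finger_gap: 0.0002
clock: 8.1
position: [0.5284, -0.0197, 0.166]
ee_rot: [-180.0, 0.1, 16.3]
contact_force: [-0.3, -0.7, -0.8]
finger_gap: -0.0002
clock: 8.5
position: [0.5303, -0.0199, 0.1427]
ee_rot: [180.0, -0.1, 16.3]
contact_force: [-13.7, 1.3, 36.0]
finger_gap: -0.0004
clock: 8.9
position: [0.5281, -0.0197, 0.1656]
ee_rot: [-179.9, 0.1, 16.3]
contact_force: [-0.2, 0.6, 1.1]
finger_gap: 0.0002
```

View pics/w5.png

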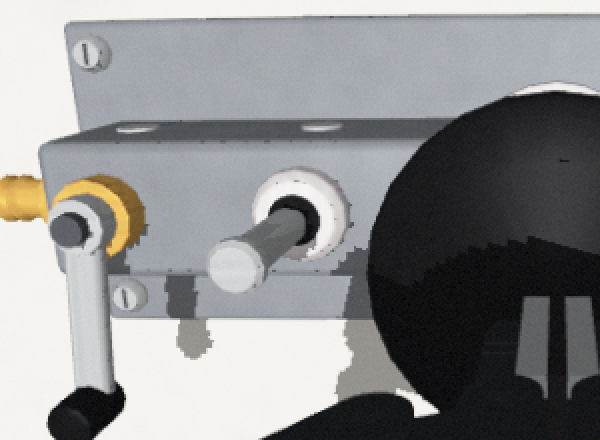

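View pics/side5.png

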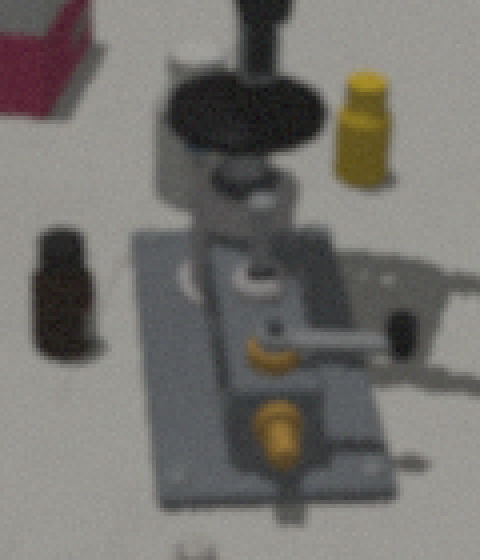

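The pin head is still at about (118,232), as it was two strokes ago. I need to measure its height and look at the neck.

```bash
python3 - <<'E'
from h import *
im=vision.camera("wrist");c=vision.calibration("wrist");cs=vision.calibration("side")
for z in(.07,.075,.091,.099,.107,.115,.12):
    P=np.array([.5079,.0584,z]);print(z,proj("wrist",P,c).round(1),proj("side",P,cs).round(1))
cv2.imwrite("pics/w6.png",cv2.resize(im[170:260,80:200],None,fx=6,fy=6,interpolation=cv2.INTER_CUBIC))
for n in "wrist","side":
    for d in vision.find_in(n,"pin_top")[:2]:print(n,d)
a=cv2.imread("pics/w3.png")[70:160,80:200];b=cv2.imread("pics/w4.png")[70:160,80:200]
cv2.imwrite("pics/w34.png",cv2.resize(np.hstack([cv2.imread("pics/w2.png")[170:260,80:200],a,b]),None,fx=2.2,fy=2.2))
E
```

```text
0.07 [147.  212.3] [294.9 227.7]
0.075 [144.1 214.7] [295.  225.7]
0.091 [134.2 222.9] [295.2 219.2]
0.099 [128.7 227.5] [295.3 215.8]
0.107 [122.8 232.4] [295.5 212.5]
0.115 [116.3 237.8] [295.6 209.1]
0.12 [112.  241.4] [295.6 207. ]
wrist {'extent': [102.5, 205.0, 152.2, 251.6], 'score': 0.97}
side {'extent': [293.7, 206.8, 300.0, 229.0], 'score': 0.69}
```

View pics/w6.png

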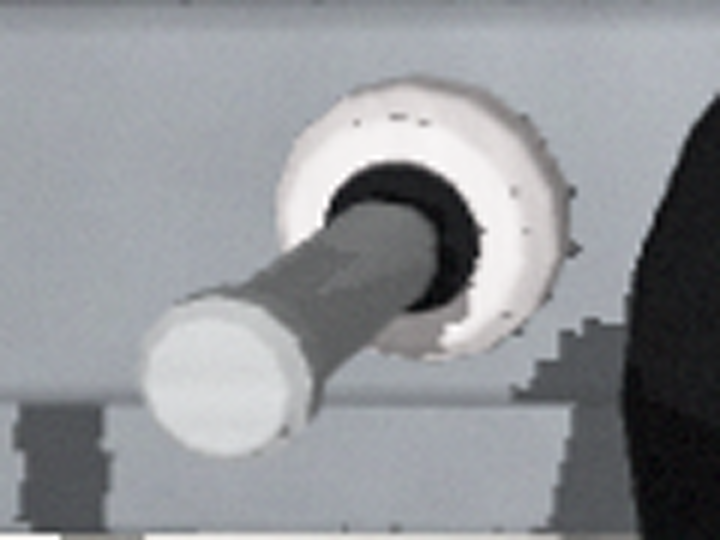

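View pics/w34.png

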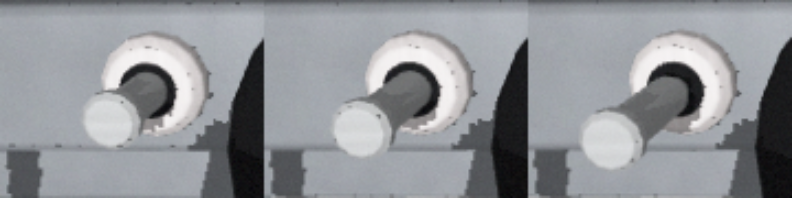

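Measured against the calibration, the pin head sits at z of about 0.114 to 0.115. It also saturated over the last two strokes, having been about 16 → 24 → 32 → 40 mm. Before moving to the lever I'll look for the neck from a flatter angle.

```bash
python3 -m pendant '[[[0,0.03,-0.005,0],[0,0.02,0,0],[0,0,0,0]]]'; python3 - <<'E'
from h import *
im=vision.camera("wrist");c=vision.calibration("wrist");p=proj("wrist",np.array([.5079,.0584,.07]),c)
for z in(.07,.107,.115):print(z,proj("wrist",np.array([.5079,.0584,z]),c).round(1))
y=int(p[1]);x=max(0,int(p[0])-80)
cv2.imwrite("pics/w7.png",cv2.resize(im[y-40:y+80,x:x+130],None,fx=5,fy=5,interpolation=cv2.INTER_CUBIC));print(x,y-40)
im=vision.camera("side");cv2.imwrite("pics/side7.png",cv2.resize(im[190:240,270:325],None,fx=10,fy=10,interpolation=cv2.INTER_CUBIC))
E
```

```text
clock: 9.45
position: [0.5438, -0.0695, 0.1721]
ee_rot: [180.0, -0.0, 16.2]
contact_force: [0.0, 0.5, 0.1]
finger_gap: -0.0002
0.07 [ 71.9 211.7]
0.107 [ 36.3 230.6]
0.115 [ 27.  235.5]
0 171
```

View pics/w7.png

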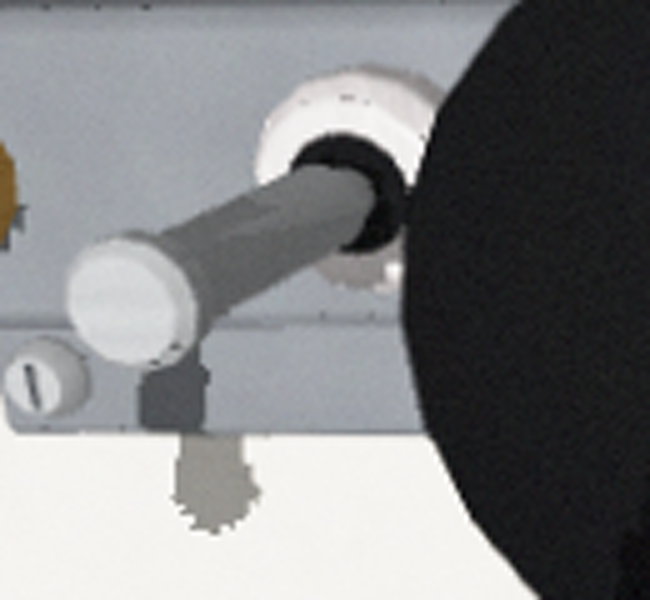

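View pics/side7.png

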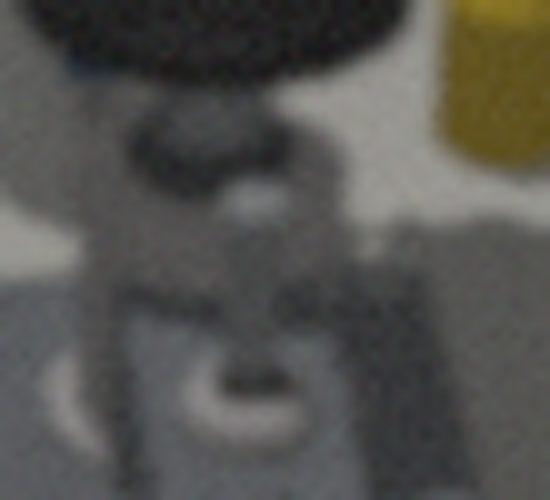

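The measured head is at (26,231) against a predicted (25,233) for z = 0.115, correcting for the collar offset. The pin is therefore fully out; the 7 mm neck is hidden behind the shank in this view. The plunger is up and untouched, so I move at height to the −y side of the lever knob.

```bash
python3 -m pendant '[[[-0.015,-0.042,-0.01,0],[-0.015,-0.043,0,0],[-0.015,-0.043,0,0],[-0.0155,-0.042,0,0],[0,0,0,0],[0,0,0,0]]]'; python3 - <<'E'
from h import *
im=vision.camera("wrist");cv2.imwrite("pics/w8.png",im)
c=vision.calibration("wrist");print(proj("wrist",np.array([.429,.107,.089]),c))
im=vision.camera("side");cv2.imwrite("pics/side8.png",im[130:300,220:370].repeat(3,0).repeat(3,1))
E
```

```text
clock: 10.15
position: [0.4365, 0.0797, 0.1821]
ee_rot: [180.0, -0.0, 16.5]
contact_force: [0.7, 0.1, 0.0]
finger_gap: -0.0001
[229.93859199 218.24656358]
```

View pics/w8.png

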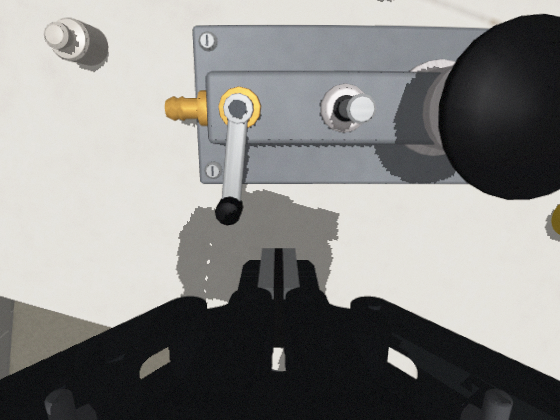

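View pics/side8.png

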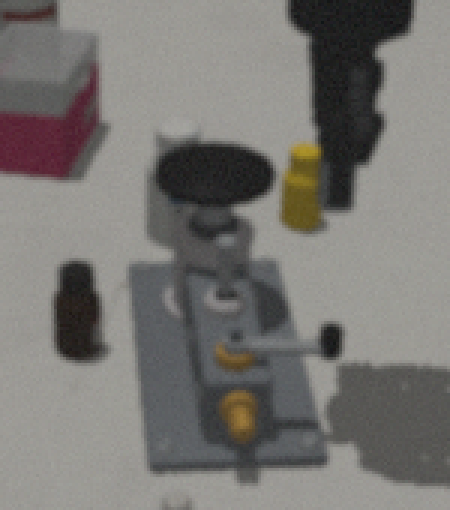

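The wrist view shows the knob at (229,209) and the fingertips at (279,255) on its −y side, clear of the pin at (357,107). I descend beside the knob.

```bash
python3 -m pendant '[[[0.003,0.003,0.03,0],[0,0,0.03,0],[0,0,0.02,0],[0,0,0.009,0],[0,0,0,0],[0,0,0,0]]]'; python3 - <<'E'
from h import *
im=vision.camera("wrist");cv2.imwrite("pics/w9.png",im)
im=vision.camera("side");cv2.imwrite("pics/side9.png",im[130:300,220:370].repeat(3,0).repeat(3,1))
E
```

```text
clock: 10.85
position: [0.4422, 0.076, 0.094]
ee_rot: [180.0, -0.1, 16.2]
contact_force: [0.2, 0.3, -0.8]
finger_gap: 0.0002
```

View pics/w9.png

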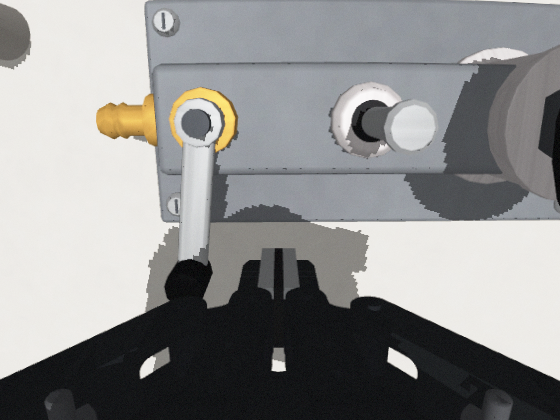

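View pics/side9.png

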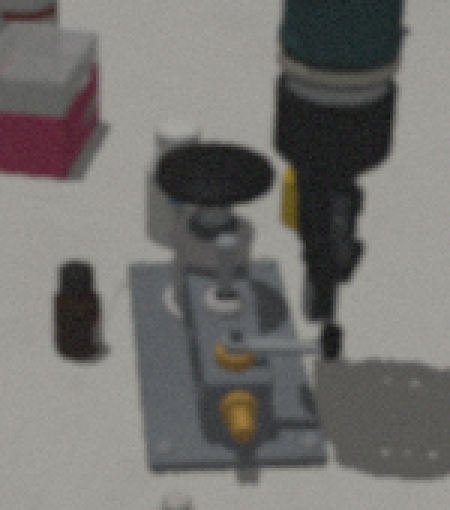

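The fingertips are beside the knob on its −y side, with the knob at (188,280) and the fingers at (279,275). I'll swing the tool rigidly about the lever axis, 8° per row, so the finger pushes the knob round.

```bash
python3 -m pendant '[[[-0.0036,-0.0084,0,8],[-0.0036,-0.0084,0,8],[-0.0036,-0.0084,0,8],[-0.0036,-0.0084,0,8],[0,0,0,0]]]'; python3 - <<'E'
from h import *
im=vision.camera("wrist");cv2.imwrite("pics/w10.png",im)
s=arm.sense();print(s['qpos'].round(0))
E
```

```text
clock: 11.45
position: [0.4254, 0.1092, 0.0946]
ee_rot: [-179.9, -0.1, -15.7]
contact_force: [0.9, 0.1, 1.0]
finger_gap: -0.0001
[ 11.  -1. 129.   0.  53. 117.]
```

View pics/w10.png

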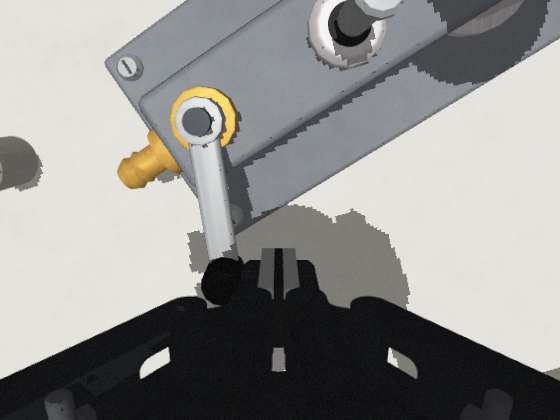

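The lever is following, at roughly 25° with the knob against the finger at (222,280). Joint 6 is at 117° of 146°, so I have only about 20° of wrist turn left. After that I'll translate along the arc.

```bash
python3 -m pendant '[[[-0.0036,-0.0084,0,8],[-0.0036,-0.0084,0,8],[0,0,0,0]]]'; python3 - <<'E'
from h import *
im=vision.camera("wrist");cv2.imwrite("pics/w11.png",im)
s=arm.sense();print(s['qpos'].round(0));d=s['position'][:2]-[.5135,.0392];y=np.radians(16.3);c,q=np.cos(y),np.sin(y)
print("pump",c*d[0]+q*d[1],-q*d[0]+c*d[1])
E
```

```text
clock: 11.8
position: [0.4241, 0.127, 0.094]
ee_rot: [-179.9, -0.1, -31.5]
contact_force: [0.3, -0.0, 1.0]
finger_gap: -0.0001
[ 13.  -1. 128.  -0.  53. 135.]
pump -0.0614320372608021 0.10909963079610592
```

View pics/w11.png

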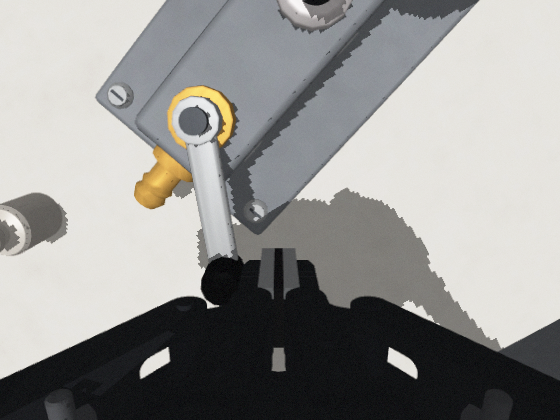

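```bash
python3 -m pendant '[[[-0.001,-0.013,0,0],[0.002,-0.013,0,0],[0.004,-0.012,0,0],[0,0,0,0]]]'; python3 - <<'E'
from h import *
im=vision.camera("wrist");cv2.imwrite("pics/w12.png",im)
s=arm.sense();print(s['qpos'].round(0));d=s['position'][:2]-[.5135,.0392];y=np.radians(16.3);c,q=np.cos(y),np.sin(y)
print("pump",c*d[0]+q*d[1],-q*d[0]+c*d[1])
E
```

```text
clock: 12.25
position: [0.45, 0.1578, 0.0937]
ee_rot: [-179.9, -0.1, -31.6]
contact_force: [0.4, 0.0, 0.9]
finger_gap: 0.0004
[ 16.   3. 124.   0.  53. 138.]
pump -0.028540102339582422 0.13136256227080073
```

View pics/w12.png

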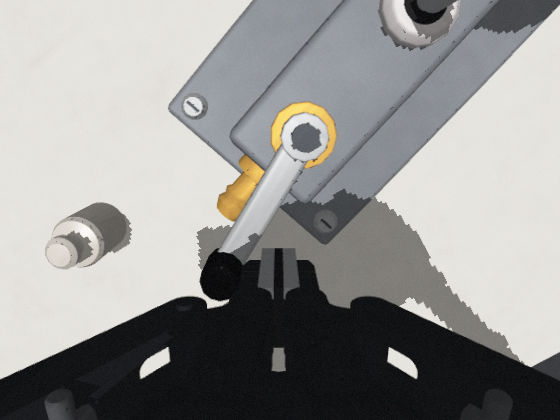

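The lever is now at about 75°, with the knob at (222,275) and the spigot just beyond. Small steps to the stop with force checks.

```bash
python3 -m pendant '[[[0.0044,-0.0075,0,0],[0.003,-0.004,0,0],[0,0,0,0]]]'; python3 -m pendant '[[[0.0025,-0.003,0,0],[0,0,0,0],[0,0,0,0]]]';  python3 - <<'E'
from h import *
im=vision.camera("wrist");cv2.imwrite("pics/w13.png",im)
E
```

```text
clock: 12.6
position: [0.4606, 0.1625, 0.0933]
ee_rot: [-180.0, 0.0, -31.7]
contact_force: [-0.5, -0.2, 0.2]
finger_gap: -0.0003
clock: 12.9
position: [0.4616, 0.1628, 0.0928]
ee_rot: [179.8, 0.2, -31.7]
contact_force: [-6.7, -1.6, 4.3]
finger_gap: 0.0001
```

View pics/w13.png

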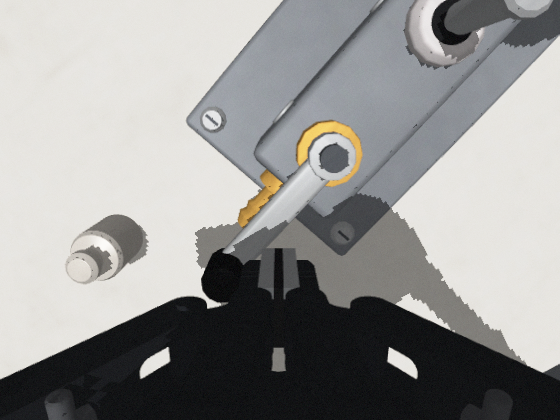

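The force rose to about 7 N with almost no further motion, so the lever is at its stop. One more nudge, then I back straight off and rise.

```bash
python3 -m pendant '[[[0.001,-0.002,0,0],[0,0,0,0],[0,0,0,0]]]'; python3 -m pendant '[[[-0.004,0.012,0,0],[-0.01,0.015,0,0],[0,0,-0.04,0],[0,0,-0.05,0],[-0.04,0.0,-0.03,0],[-0.05,0,0,0],[0,0,0,0]]]';  python3 - <<'E'
from h import *
for n in("side","top","wrist"):
    im=vision.camera(n);cv2.imwrite(f"pics/{n}14.png",im)
ims=cv2.imread("pics/side14.png")[150:330,220:350];cv2.imwrite("pics/s14.png",cv2.resize(ims,None,fx=3.3,fy=3.3,interpolation=cv2.INTER_CUBIC))
for t in("oil_bottle","weight","water_bottle"):
  print(t,[d['extent'] for d in vision.find_in("side",t)][:2],[d['extent'] for d in vision.find_in("top",t)][:2])
E
```

```text
clock: 13.25
position: [0.4619, 0.1631, 0.0927]
ee_rot: [179.6, 0.3, -31.7]
contact_force: [-10.2, -4.1, 7.5]
finger_gap: 0.0001
clock: 13.95
position: [0.361, 0.1967, 0.2147]
ee_rot: [-179.7, 0.1, -31.3]
contact_force: [0.5, -1.1, -0.5]
finger_gap: -0.0003
oil_bottle [[312.1, 177.1, 323.7, 203.1]] [[269.1, 185.4, 283.6, 206.9], [364.3, 240.8, 383.6, 257.8]]
weight [[273.2, 294.1, 285.8, 322.6]] [[185.4, 239.5, 200.8, 254.6]]
water_bottle [[267.8, 171.7, 287.3, 214.1], [261.0, 176.9, 329.1, 288.0]] [[341.7, 194.8, 366.3, 220.4]]
```

View pics/s14.png

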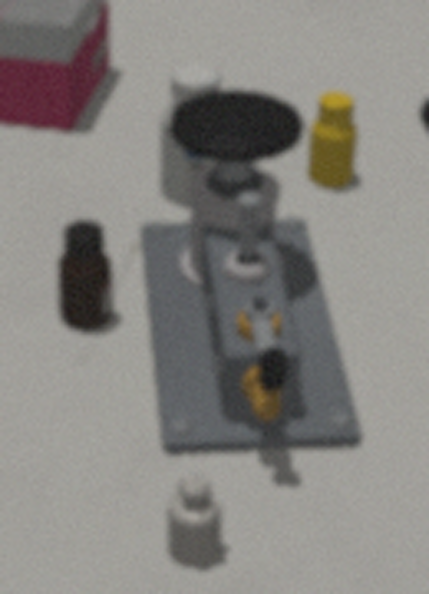

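View pics/wrist14.png

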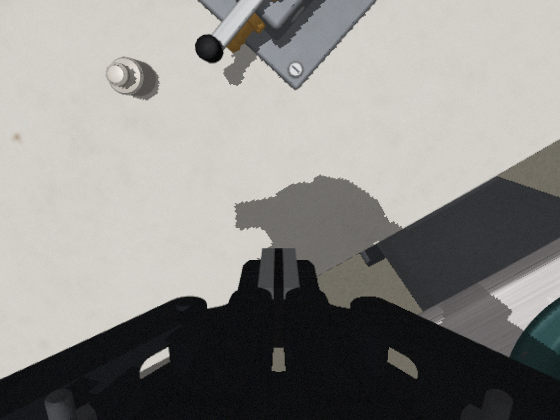

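View pics/top14.png

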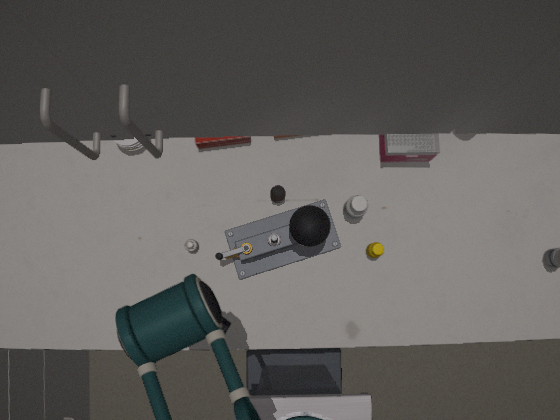

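```bash
python3 - <<'E'
from h import *
im=cv2.imread("pics/top14.png")[235:275,205:260]
cv2.imwrite("pics/k14.png",cv2.resize(im,None,fx=12,fy=12,interpolation=cv2.INTER_CUBIC))
g=cv2.cvtColor(im,cv2.COLOR_BGR2GRAY)[:30,5:22]; m=g<40; y,x=np.nonzero(m); u,v=x.mean()+210,y.mean()+235;print(u,v,m.sum())
A=np.array([.4896,.1207]);k=atz("top",u,v,.085)[:2];d=k-A;print(k,np.hypot(*d),(180+16.3-np.degrees(np.arctan2(d[1],d[0])))%360)
print(proj("side",np.array([.4722,.1802,.085])),proj("top",np.array([.4722,.1802,.085])),proj("top",np.array([.4896,.1207,.078])))
E
```

```text
219.0909090909091 256.1818181818182 22
[0.47169645 0.17892558] 0.06091596632584621 89.20807024876471
[302.56114001 258.40356956] [218.51007161 255.96146554] [245.72443792 247.80558239]
```

View pics/k14.png

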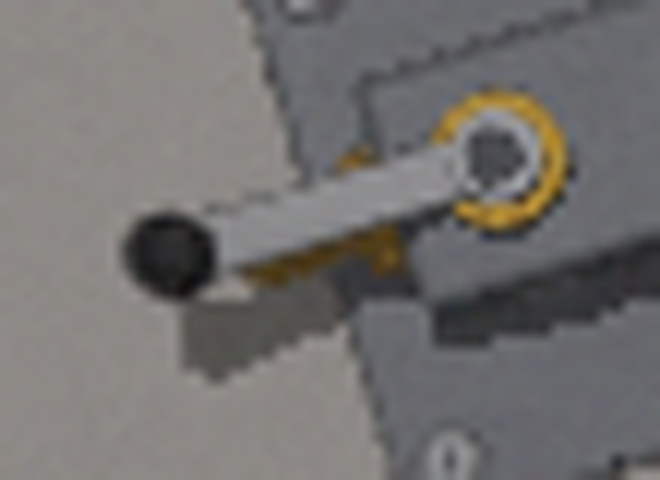

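The lever measures 89°, in line with the spigot. The bystanders have not moved, the pin is out, the plunger is up and the arm is clear, so I'm handing in.

```bash
python3 -c "
from station import arm
print(arm.finish_job(), arm.sense()['clock'])"
```

```text
the job is handed in; nothing more can be done
the job is handed in; nothing more can be done
```

The pump is primed, the outlet lever is open at its stop, and the job is handed in. It took about 14 s of the 48 s allowed; no verdict was reported back.

- **Plunger:** I made five full strokes with the closed fingertips. Each stopped at the same depth, with 32–38 N on the fingertips, and I lifted the fingers clear every time. In the last pictures the plunger is back up.
- **Pin:** its top measured about 114–115 mm above the bench, and it did not rise over the last two strokes. I could not see the thinner neck clearly, because the shank hid it in the wrist view and the side picture was too coarse. "Fully out" therefore rests on the height and on the pin no longer rising.
- **Lever:** I pushed it until the force rose to about 10 N with no further movement. Measured from the top picture it stands at 89°, in line with the spigot.
- **Bystanders:** the weight, the water bottle and the oil bottle show within about 2 pixels of where they started in the top view. In the side view the network found only the yellow look-alike when asked for the oil bottle at the end, but the dark bottle is plainly standing in its place there.
- **Robot:** at hand-in the arm was clear and the force on the tool was near zero.

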